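# Couple the test gauge to the bench air outlet

## Robot

A 6-joint arm with a two-finger parallel gripper is mounted at the origin on the work surface. World frame = base frame: x ahead of the robot, y to its left, z up, the work surface at z = 0. Lengths are in m, angles in rad, forces in N, time in s.
With the tool pointing down it reaches from about 0.375 to 0.9 m from the base axis. Payload 3.1 kg.
Tool frame: the origin (TCP) lies on the centre line of the jaws, within the pads' length; the fingertips stand 25 mm ahead of it and the grasp point (between the pads) lies 6 mm ahead of it (robot.nose_length is the y of the fingertips in the tool frame, in m); y points along the fingers, z is the direction in which the jaws open and shut, and the axes are right-handed (so a half turn about y gives the same grasp; the last joint's range is limited). The gripper opens to 87 mm and grips with 3 to 60 N. Pads are 19 mm wide; open, the fingers measure 117 mm over their backs; the gripper's body (75 mm by 190 mm) begins 51 mm behind the grasp point.
Start: joints at [1.101, 0.527, 1.433, -0, 1.181, -0.178], TCP at [0.18, 0.599, 0.248] pointing down, gripper open.
Joint ranges: [-3.08, 3.08], [-0.75, 2.2], [0.22, 2.44], [-1.43, 4.57], [0, 2.65], [-2.85, 2.85]. Speed limits (rad/s): [2.79, 2.79, 3.14, 3.14, 3.14, 3.14].

## Interface

Orientations are given as a unit quaternion [x, y, z, w].
In Python, from rig import robot, eyes, ticket gives the robot as it stands.
- The arm moves only by the tool play_rows, never from a script. Its argument "series" is a list of rows, each a list of 7 numbers: the opening, from 0 (shut) to 1 (fully open), then the shift along the tool's x, y, z scaled (see below), then the turn, a rotation vector about the tool's x, y, z scaled (see below). In form: [[claw, dx, dy, dz, ax, ay, az], ...]. A call has 1 to 12 rows; each row shifts and turns the commanded pose from where the row before left it, along the tool's axes as they then stand; what a row does not reach is not made up. The controller multiplies each number of a shift by 100 mm and each number of a turn by 180 degrees. A row lasts 1/12 s, in which the tool goes at most 41.7 mm and 7.16 degrees, less where a joint would pass 70% of its speed; a pose out of reach is approached as far as the arm can. A call with a number of a shift or a turn outside -1 to 1 is refused whole. A call with a gripper value outside its range is refused whole. The fingers move at their own pace and stop on an object; "grip_force" is the grip in N (left out, the last holds). Time passes only in rows, so rows that do not move let the fingers close. It gives the time, the measured TCP pose, the force and the opening at its end, in the units of the state.
- robot.get_obs(): the state, without advancing time (a new reading comes with each control period).
- eyes.camera(name): name is "scene" or "top" or "wrist"; returns the picture (384x512x3 uint8, red, green, blue); there is no depth.
- eyes.camera_params(name): a dict with "K" (3x3 intrinsics, pixels), "D" ([k1, k2, p1, p2, k3] as OpenCV has them; the pictures are not rectified), "rvec" (rotation vector, rad) and "tvec" (3), from world to camera coordinates, as OpenCV has them. Camera axes: x right, y down, z forward; pixel columns grow to the right and rows downward; lengths in m; the calibration is good to about 2 mm. A picture is of the moment at which its call begins: read the wrist's pose just before it. camera_params takes no time and is no camera call; for the wrist camera it gives the pose at the moment of the call.
- ticket.hand_in(): hands the job in, once; it reports no verdict.
The state is a dict: "time": time; "q": joint angles; "joint_velocities": joint speeds; "joint_torque": joint torques, N m; "position": TCP position; "tool_rot": TCP orientation; "ft_force": force on the tool from outside, world axes, zero at the start; "moment": the same for the moment, N m; "grip_width": finger opening in m.
Only numpy, scipy, OpenCV 4.12 (cv2) and the standard library are available. Lean on these libraries where they do the work, as an engineer would, in place of code of your own. Each camera call takes 0.05 s, during which the arm holds its last target.

## Task

The air line for the chasing hammer has to be checked: couple the plug-in pressure gauge to the air outlet on the bench. First pull the outlet's sleeve back (down) until it stays back by itself and let go of it; then take the gauge from its rack and push its plug straight down into the mouth until it is fully home and the sleeve springs forward (up) and locks it. Force nothing (never push on the outlet with more than about 30 N), leave the gauge standing locked in the outlet, and do not disturb the other things on the bench.

Things in the scene. Friction and masses are not known exactly. Their poses are not given: they have to be found in the camera images.
- outlet: Bench air outlet, fixed: grey block 85 x 110 mm, 42 mm high, with an upright brass coupler head of 30 mm diameter and a steel sleeve round it. Origin: centre of its underside, z up. The head stands in a rubber bush and sinks straight down under load, about 0.5 mm per N beyond the first 2 N (12 mm at most), and comes back: how far to push is felt by force, not told by positions.
- outlet_mouth (a point): Centre of the round mouth on top of the head, in the plane of its rim, 124 mm above the bench when unloaded, on the block's vertical centre line; z points up out of it. A 25 mm wide funnel narrows over 5 mm depth to a straight 20 mm bore. While the sleeve is forward, two pawls bar the bore 24 mm below the rim and no plug can pass.
- sleeve_rim (a point): Centre of the sleeve's flat upper face. Steel ring round the head: top flange 60 mm in diameter, 9 mm thick, its hole 33 mm; below it a knurled skirt 53 mm in diameter, 27 mm long. Forward (up), this face is 4 mm below the mouth's rim. Push it down with fingertips on the flange either side of the mouth, or grip and pull it down.
- outlet_sleeve (a joint): How far the sleeve is pulled back (down the head), m: 0 fully forward (up), 0.0135 end stop. Its spring pushes it forward, 6 N at 0, 12 N at the stop. Pulled past about 0.011 and let go, it stays latched at about 0.0105; pushing it with 16 to 22 N surely latches it. It springs forward by itself when a plug is pushed nearly home.
- gauge_center (a point): Centre of the gauge's upright round steel case: 48 mm diameter, 24 mm thick, white dial. Horizontal x is the case axis (dial looks to -x): grip the flat faces along x. z up. Straight below: 20 mm stem, shoulder disc (29 mm wide, 38 to 42 mm below), 18 mm plug with a groove, chamfered nose end 80 mm below. About 0.17 kg. At the start it is upright in the rack, this point 87 mm over the bench.
- gauge_shoulder (a point): Centre of the underside of the shoulder disc, 42 mm below the case centre. Fully home it is 0 to 2.5 mm above the mouth's rim. The nose meets the outlet's sprung valve 7 mm higher; from there it takes 4 to 8 N more (its weight is too little), the sleeve is freed about 2 mm above the rim, then the shoulder stops on the rim. Pushing with 14 to 20 N surely seats it.
- rack: Fixed wooden rack, 75 x 180 mm, 45 mm high; origin: centre of its underside, z up. Two 24 mm holes through it, at y = -50 and +50 mm; one holds the gauge, the other the blanking plug, each hanging upright by its shoulder.
- blank_center (a point): Bystander: middle of the blanking plug (no gauge on it, a 24 mm steel knob 22 mm tall over the rack) in the rack's other hole. Leave alone.
- hammer_mid (a point): Bystander: chasing hammer lying on the bench, 240 mm long, 26 mm high. Leave alone.
- pot_mid (a point): Bystander: clay pot of punches, 72 mm wide, 85 mm high, punches up to 140 mm. Leave alone.
- dish_mid (a point): Bystander: embossed metal dish on a black pitch slab, 200 x 220 mm, 30 mm high. Leave alone.
There are look-alikes about, which are no part of the job. What is shaped like the part that bears gauge_center but black or purple is not meant.

How it is judged:
By the outcome, as a careful person would: the job done as asked, in the order asked, and still so for the second after the job is handed in, with the robot touching nothing.
It also fails if it takes over 61 s, if anything falls off the work surface, if the arm or the gripper's body presses on something with over 40 N, if the wrist force passes 120 N, or if a joint passes its speed limit or range.

## Working session

There is one attempt and no reset: what is moved stays moved. The work goes in short steps, Python scripts to look and compute and a tool call to move; the robot and the scene stay as the last step left them, time stands still between calls to the robot, and variables do not carry over. Pictures are saved under pics/ and viewed, and the job is handed in when it is done.

Besides the shell and the picture viewer there is one more tool, called after "Emit:" as name([rows], argument=value, ...), one row to a line, values as JSON. play_rows: Moves the arm, as the interface text tells. Its arguments: {"type":"object","properties":{"series":{"type":"array","items":{"type":"array","items":{"type":"number"}}},"grip_force":{"type":"number"}},"required":["series"]}

```bash
mkdir -p pics; ls; python3 - <<'E'
from rig import robot,eyes,ticket
import cv2
print(robot.get_obs())
for n in ["scene","top","wrist"]:
    p=eyes.camera_params(n); print(n,p)
    cv2.imwrite(f"pics/{n}0.png",eyes.camera(n)[:,:,::-1])
E
```

```text
pics
{'time': 0.0, 'q': array([ 1.10050982e+00,  5.28475117e-01,  1.43388175e+00,  2.70114475e-05,
        1.18137818e+00, -1.78480306e-01]), 'joint_velocities': array([ 0.00084724,  0.00119237, -0.00050579, -0.00084478,  0.00168266,
       -0.00025295]), 'joint_torque': array([-1.59324202e-05, -4.40042102e+01, -1.76588845e+01,  6.32163347e-02,
        5.83789323e-02, -1.62273454e-04]), 'position': array([0.17944922, 0.59799163, 0.2465726 ]), 'tool_rot': array([ 0.70030798, -0.10305675,  0.10255717, -0.69887771]), 'ft_force': array([-0.59569559,  0.68668871,  1.00560501]), 'moment': array([ 0.00657944, -0.0188317 ,  0.00403288]), 'grip_width': 0.08676576459450691}
scene {'K': array([[440.74545327,   0.        , 248.57697203],
       [  0.        , 440.74545327, 191.773815  ],
       [  0.        ,   0.        ,   1.        ]]), 'D': array([0.01850074, 0.        , 0.        , 0.        , 0.        ]), 'rvec': array([ 1.40440572,  2.37814678, -0.7329483 ]), 'tvec': array([ 0.26152848, -0.39363614,  1.56081365])}
top {'K': array([[396.7878766 ,   0.        , 253.11496852],
       [  0.        , 396.7878766 , 193.41045023],
       [  0.        ,   0.        ,   1.        ]]), 'D': array([-0.01899152,  0.        ,  0.        ,  0.        ,  0.        ]), 'rvec': array([ 2.14572547, -2.19954669,  0.10864202]), 'tvec': array([0.03603165, 0.59539616, 1.4340142 ])}
wrist {'K': array([[334.92584629,   0.        , 256.04896035],
       [  0.        , 334.92584629, 195.92143111],
       [  0.        ,   0.        ,   1.        ]]), 'D': array([-0.08494071,  0.        ,  0.        ,  0.        ,  0.        ]), 'rvec': array([-2.34404037, -1.74467859, -0.22767507]), 'tvec': array([-0.62375595, -0.03196739,  0.38975467])}
```

View pics/scene0.png

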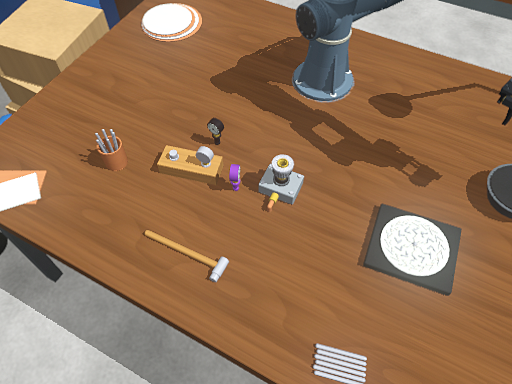

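View pics/top0.png

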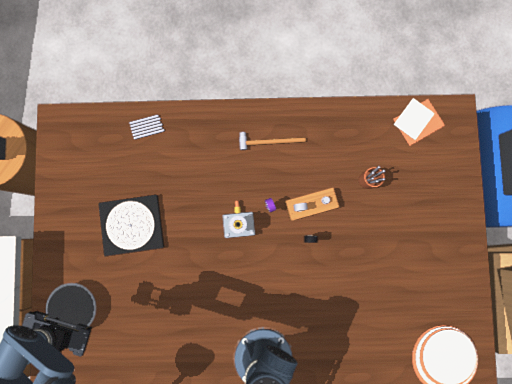

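View pics/wrist0.png

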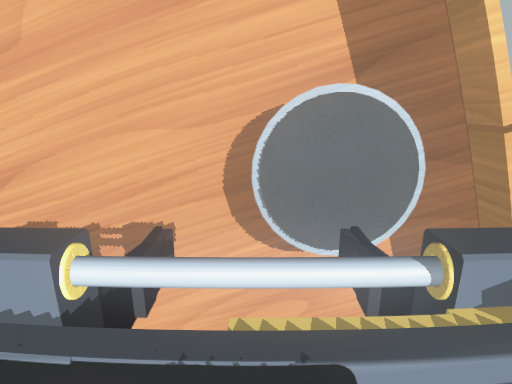

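The scene view shows the outlet at about (282,175), the rack at (190,162) holding the silver gauge at (205,156), and the purple and black look-alikes at (235,176) and (215,130). In the top view the outlet is at (238,225) and the gauge at (301,207). I'll zoom in next.

```bash
python3 - <<'E'
import cv2,numpy as np
a=cv2.imread("pics/scene0.png")[110:220,145:315]; b=cv2.imread("pics/top0.png")[180:250,215:345]
cv2.imwrite("pics/sc1.png",cv2.resize(a,None,fx=4.5,fy=4.5,interpolation=cv2.INTER_CUBIC))
cv2.imwrite("pics/tp1.png",cv2.resize(b,None,fx=6,fy=6,interpolation=cv2.INTER_CUBIC))
E
```

```text
(no output)
```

View pics/sc1.png

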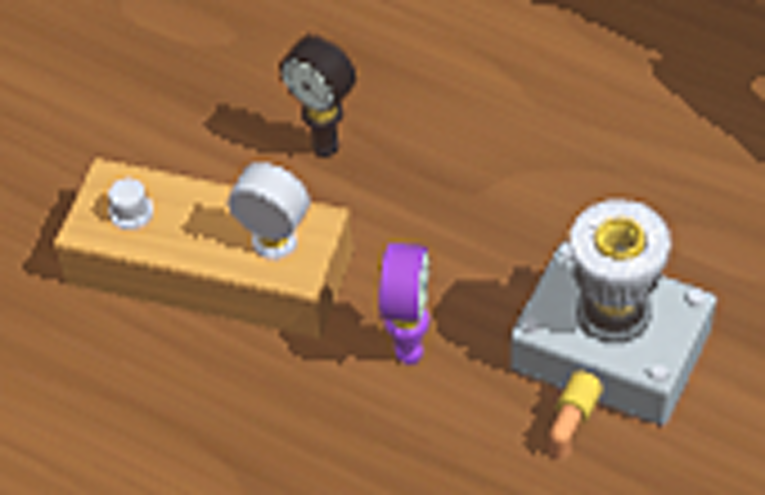

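View pics/tp1.png

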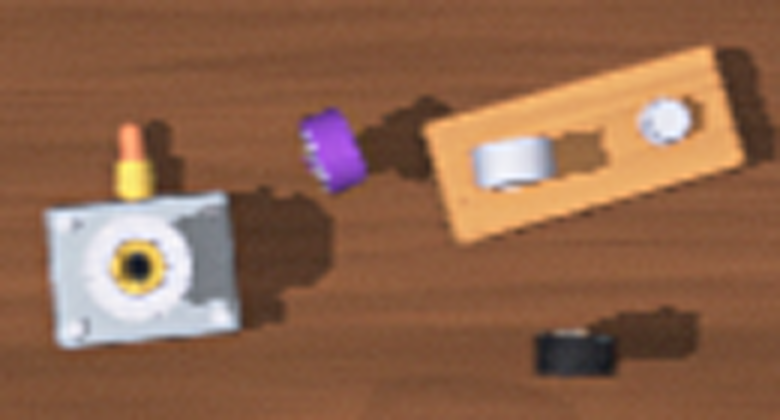

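```bash
cat > h.py <<'E'
from rig import robot,eyes,ticket
import cv2,numpy as np
from scipy.spatial.transform import Rotation as R
def ray(p,uv):
    Rm=cv2.Rodrigues(p["rvec"])[0]; c=-Rm.T@p["tvec"]
    n=cv2.undistortPoints(np.array([[uv]],float),p["K"],p["D"])[0,0]
    d=Rm.T@np.array([n[0],n[1],1.]); return c,d/np.linalg.norm(d)
def onz(p,uv,z):
    c,d=ray(p,uv); return c+d*(z-c[2])/d[2]
def cross(r1,r2):
    c1,d1=r1;c2,d2=r2
    s=np.linalg.lstsq(np.array([d1,-d2]).T,c2-c1,rcond=None)[0]
    a=c1+s[0]*d1;b=c2+s[1]*d2; return (a+b)/2,np.linalg.norm(a-b)
def proj(p,X): return cv2.projectPoints(np.array(X,float).reshape(-1,3),p["rvec"],p["tvec"],p["K"],p["D"])[0][:,0]
E
python3 - <<'E'
from h import *
t=eyes.camera_params("top");s=eyes.camera_params("scene")
mt=(215+137/6,180+265/6);ms=(145+620/4.5,110+238/4.5)
print("mouth",onz(t,mt,.124),onz(s,ms,.124),cross(ray(t,mt),ray(s,ms)))
g=(215+513/6,180+162/6);gs=(145+270/4.5,110+200/4.5)
print("gauge",onz(t,g,.105),onz(s,gs,.087))
for n,q in dict(c1=(425,127),c2=(712,47),c3=(744,160),c4=(462,243)).items(): print(n,onz(t,(215+q[0]/6,180+q[1]/6),.045))
for n,q in dict(b1=(45,210),b2=(226,192),b3=(240,330),b4=(58,348)).items(): print(n,onz(t,(215+q[0]/6,180+q[1]/6),.042))
print("purple",onz(t,(215+335/6,180+150/6),.1),"black",onz(t,(215+577/6,180+352/6),.1))
o=robot.get_obs(); print(R.from_quat(o["tool_rot"]).as_matrix().round(3))
p=eyes.camera_params("wrist");Rm=cv2.Rodrigues(p["rvec"])[0];Rt=R.from_quat(o["tool_rot"]).as_matrix()
print("cam in tool",Rt.T@(-Rm.T@p["tvec"]-o["position"]),"\n",(Rm@Rt).round(3))
E
```

```text
mouth [0.48245094 0.07652798 0.124     ] [0.48305083 0.07848315 0.124     ] (array([0.48216832, 0.0772835 , 0.12229296]), np.float64(0.001525209093187784))
gauge [ 0.53704988 -0.14231022  0.105     ] [ 0.53623821 -0.14320065  0.087     ]
c1 [ 0.56323863 -0.09703115  0.045     ]
c2 [ 0.60774642 -0.27353134  0.045     ]
c3 [ 0.53836875 -0.28990264  0.045     ]
c4 [ 0.49245916 -0.1170816   0.045     ]
b1 [0.51875781 0.1345315  0.042     ]
b2 [0.5269541  0.02464207 0.042     ]
b3 [0.44353554 0.01826185 0.042     ]
b4 [0.43545812 0.12816237 0.042     ]
purple [ 0.54693183 -0.03939129  0.1       ] black [ 0.42639545 -0.17599532  0.1       ]
[[ 0.958 -0.001  0.288]
 [-0.288 -0.002  0.958]
 [-0.    -1.    -0.002]]
cam in tool [-0.07018611 -0.13709187 -0.00031998] 
 [[-0.    -0.     1.   ]
 [ 0.966 -0.259  0.   ]
 [ 0.259  0.966  0.   ]]
```

Emit:
play_rows([
  [1,0.276,0,-0.257,0,0,0],
  [1,0.276,0,-0.257,0,0,0],
  [1,0.276,0,-0.257,0,0,0],
  [1,0.276,0,-0.257,0,0,0],
  [1,0.276,0,-0.257,0,0,0],
  [1,0.276,0,-0.257,0,0,0],
  [1,0.276,0,-0.257,0,0,0],
  [1,0.276,0,-0.257,0,0,0],
  [1,0.276,0,-0.257,0,0,0],
  [1,0.276,0,-0.257,0,0,0],
  [1,0.276,0,-0.257,0,0,0],
  [1,0.276,0,-0.257,0,0,0],
])

```text
time: 1.15
position: [0.4087, 0.2062, 0.2475]
tool_rot: [-0.7, 0.103, -0.103, 0.7]
ft_force: [0.3, -1.2, -0.0]
grip_width: 0.0868
```

Emit:
play_rows([
  [1,0.276,0,-0.257,0,0,0],
  [1,0.276,0,-0.257,0,0,0],
  [1,0.276,0,-0.257,0,0,0],
  [1,0.276,0,-0.257,0,0,0],
  [1,0,0,0,0,0.039,0],
  [1,0,0,0,0,0.039,0],
  [1,0,0,0,0,0.039,0],
  [1,0,0,0,0,0.039,0],
  [1,0,0,0,0,0.039,0],
  [1,0,0,0,0,0.039,0],
  [1,0,0,0,0,0.039,0],
  [1,0,0,0,0,0.039,0],
])

```text
time: 2.15
position: [0.4842, 0.0777, 0.2474]
tool_rot: [0.568, -0.422, 0.422, -0.567]
ft_force: [0.4, -0.0, -0.1]
grip_width: 0.0871
```

Emit:
play_rows([
  [1,0,0,0,0,0.039,0],
  [1,0,0,0,0,0.039,0],
  [1,0,0,0,0,0.018,0],
  [1,0,0,0,0,0,0],
  [1,0,0,0,0,0,0],
])

```text
time: 2.57
position: [0.4842, 0.0777, 0.2474]
tool_rot: [-0.5, 0.5, -0.5, 0.5]
ft_force: [-0.2, 0.4, -0.0]
grip_width: 0.0871
```

```bash
python3 - <<'E'
from h import *
o=robot.get_obs();print(o["time"],o["q"],o["position"],o["ft_force"]);print(R.from_quat(o["tool_rot"]).as_matrix().round(3))
p=eyes.camera_params("wrist");im=eyes.camera("wrist");cv2.imwrite("pics/w1.png",im[:,:,::-1]);np.save("w1p.npy",p,allow_pickle=True)
print(proj(p,[(.483,.0775,.124),(.537,-.1425,.111)]))
E
```

```text
2.5667 [-6.91690680e-02  3.47740046e-01  1.76256200e+00 -3.38001276e-05
  1.03170685e+00 -6.81011064e-02] [0.4842366  0.07771019 0.2474289 ] [-0.15294463  0.44977098 -0.04959317]
[[-0.001 -0.     1.   ]
 [-1.    -0.    -0.001]
 [ 0.    -1.    -0.   ]]
[[254.04138987 196.71515902]
 [306.10712394 395.88606129]]
```

View pics/w1.png

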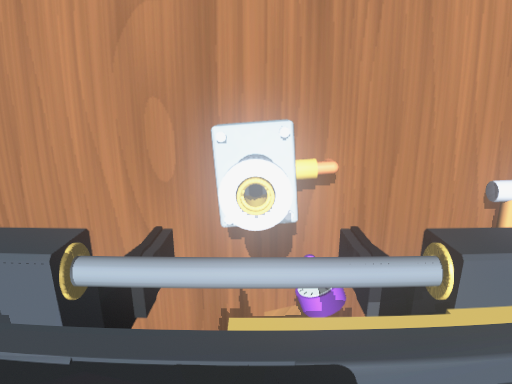

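The wrist picture shows the brass mouth at about (255,196), close to the predicted (254,197). The purple look-alike is at (320,298). I'll measure the mouth more precisely.

```bash
python3 - <<'E'
from h import *
p=np.load("w1p.npy",allow_pickle=True).item();im=cv2.imread("pics/w1.png")
hsv=cv2.cvtColor(im,cv2.COLOR_BGR2HSV)
m=cv2.inRange(hsv,(15,90,60),(40,255,255));m[:165]=0;m[228:]=0;m[:,:225]=0;m[:,290:]=0
c=max(cv2.findContours(m,cv2.RETR_EXTERNAL,cv2.CHAIN_APPROX_NONE)[0],key=cv2.contourArea);e=cv2.fitEllipse(c);print("brass",e,onz(p,e[0],.124))
w=cv2.inRange(hsv,(0,0,195),(180,60,255));w[:160]=0;w[235:]=0;w[:,:215]=0;w[:,300:]=0
c=max(cv2.findContours(w,cv2.RETR_EXTERNAL,cv2.CHAIN_APPROX_NONE)[0],key=cv2.contourArea);e=cv2.fitEllipse(c);print("sleeve",e,onz(p,e[0],.120))
cv2.imwrite("pics/m1.png",np.hstack([m,w]))
E
```

```text
Traceback (most recent call last):
ValueError: max() iterable argument is empty
```

```bash
python3 - <<'E'
from h import *
p=np.load("w1p.npy",allow_pickle=True).item();im=cv2.imread("pics/w1.png")
hsv=cv2.cvtColor(im,cv2.COLOR_BGR2HSV)
print(hsv[196,220:295:3].tolist())
cv2.imwrite("pics/w1z.png",cv2.resize(im[110:240,190:320],None,fx=4.5,fy=4.5,interpolation=cv2.INTER_CUBIC))
E
```

```text
[[0, 0, 247], [0, 0, 247], [0, 0, 247], [0, 0, 247], [0, 0, 247], [110, 3, 244], [30, 56, 247], [29, 68, 247], [19, 19, 151], [19, 18, 155], [23, 15, 153], [111, 12, 145], [109, 14, 144], [15, 3, 146], [20, 24, 158], [19, 23, 157], [30, 62, 247], [30, 62, 247], [24, 64, 234], [0, 0, 247], [0, 0, 247], [0, 0, 247], [0, 0, 247], [0, 0, 247], [105, 2, 247]]
```

View pics/w1z.png

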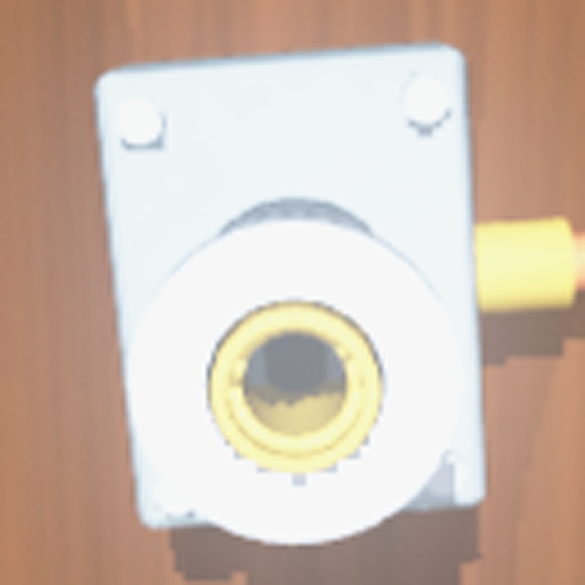

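```bash
python3 - <<'E'
from h import *
p=np.load("w1p.npy",allow_pickle=True).item();im=cv2.imread("pics/w1.png")
hsv=cv2.cvtColor(im,cv2.COLOR_BGR2HSV)
m=cv2.inRange(hsv,(15,35,150),(40,255,255));m[:165]=0;m[228:]=0;m[:,:225]=0;m[:,285:]=0
c=max(cv2.findContours(m,cv2.RETR_EXTERNAL,cv2.CHAIN_APPROX_NONE)[0],key=cv2.contourArea);e=cv2.fitEllipse(c);print("brass",e,onz(p,e[0],.124))
w=cv2.inRange(hsv,(0,0,242),(180,6,255));w[:150]=0;w[235:]=0
cs=cv2.findContours(w,cv2.RETR_EXTERNAL,cv2.CHAIN_APPROX_NONE)[0]
c=max(cs,key=cv2.contourArea);e=cv2.fitEllipse(c);print("sleeve",e,onz(p,e[0],.120),cv2.minEnclosingCircle(c))
E
```

```text
brass ((255.20291137695312, 195.55751037597656), (37.315773010253906, 37.43626022338867), 87.92997741699219) [0.4839369  0.07846453 0.124     ]
sleeve ((257.3812561035156, 192.0136260986328), (68.61064910888672, 84.89713287353516), 47.35525894165039) [0.48570477 0.08038644 0.12      ] ((258.0, 186.5), 48.541316986083984)
```

Emit:
play_rows([
  [0.47,0,0.2,0,0,0,0],
  [0.47,0,0.2,0,0,0,0],
  [0.47,0,0.2,0,0,0,0],
  [0.47,0,0.2,0,0,0,0],
  [0.47,0,0,0,0,0,0],
  [0.47,0,0,0,0,0,0],
  [0.47,0,0,0,0,0,0],
  [0.47,0,0,0,0,0,0],
])

```text
time: 3.28
position: [0.4854, 0.0777, 0.1687]
tool_rot: [0.499, -0.5, 0.501, -0.5]
ft_force: [-0.0, 0.0, 0.0]
grip_width: 0.0441
```

```bash
python3 - <<'E'
from h import *
o=robot.get_obs();print(o["time"],o["position"],o["ft_force"],o["grip_width"])
im=eyes.camera("wrist");cv2.imwrite("pics/w2.png",im[:,:,::-1])
E
```

```text
3.2833 [0.48538794 0.07769322 0.16874963] [-0.01858655  0.03357868  0.01293732] 0.04411448726693394
```

View pics/w2.png

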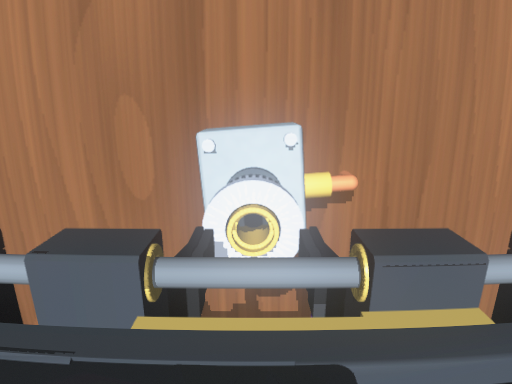

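Emit:
play_rows([
  [0.43,-0.005,0.09,-0.016,0,0,0],
  [0.43,0,0.09,0,0,0,0],
  [0.43,0,0,0,0,0,0],
  [0.43,0,0.03,0,0,0,0],
  [0.43,0,0.03,0,0,0,0],
  [0.43,0,0,0,0,0,0],
])

```text
time: 3.83
position: [0.4831, 0.0782, 0.1437]
tool_rot: [0.499, -0.501, 0.501, -0.499]
ft_force: [-1.9, 0.1, 4.9]
grip_width: 0.0377
```

Emit:
play_rows([
  [0.43,0,0.04,0,0,0,0],
  [0.43,0,0.04,0,0,0,0],
  [0.43,0,0.04,0,0,0,0],
  [0.43,0,0,0,0,0,0],
])

```text
time: 4.17
position: [0.4832, 0.0782, 0.1321]
tool_rot: [0.499, -0.5, 0.501, -0.5]
ft_force: [-1.5, 0.1, 8.4]
grip_width: 0.0373
```

Emit:
play_rows([
  [0.43,0,0.03,0,0,0,0],
  [0.43,0,0,0,0,0,0],
])

```text
time: 4.33
position: [0.4832, 0.0782, 0.1295]
tool_rot: [0.499, -0.5, 0.501, -0.5]
ft_force: [-1.8, 0.2, 9.6]
grip_width: 0.0371
```

Emit:
play_rows([
  [0.43,0,0.02,0,0,0,0],
  [0.43,0,0,0,0,0,0],
])

```text
time: 4.5
position: [0.4832, 0.0782, 0.1277]
tool_rot: [0.499, -0.5, 0.501, -0.5]
ft_force: [-2.1, 0.4, 10.5]
grip_width: 0.0377
```

Emit:
play_rows([
  [0.43,0,0.03,0,0,0,0],
  [0.43,0,0,0,0,0,0],
])

```text
time: 4.67
position: [0.4832, 0.0782, 0.1251]
tool_rot: [0.499, -0.5, 0.501, -0.5]
ft_force: [-1.5, -0.6, 15.8]
grip_width: 0.0375
```

Emit:
play_rows([
  [0.43,0,0.02,0,0,0,0],
  [0.43,0,0,0,0,0,0],
])

```text
time: 4.83
position: [0.4832, 0.0782, 0.1235]
tool_rot: [0.499, -0.5, 0.501, -0.5]
ft_force: [-2.9, -0.1, 18.3]
grip_width: 0.0374
```

Emit:
play_rows([
  [0.43,0,0.005,0,0,0,0],
  [0.43,0,0,0,0,0,0],
  [0.43,0,-0.2,0,0,0,0],
  [0.43,0,-0.3,0,0,0,0],
  [0.43,0,-0.3,0,0,0,0],
  [0.43,0,-0.3,0,0,0,0],
  [1,0,0,0,0,0,0],
  [1,0,0,0,0,0,0],
  [1,0,0,0,0,0,0],
])

```text
time: 5.58
position: [0.4822, 0.0783, 0.2307]
tool_rot: [-0.5, 0.501, -0.5, 0.499]
ft_force: [1.1, -0.1, -0.3]
grip_width: 0.0503
```

```bash
python3 - <<'E'
from h import *
o=robot.get_obs();print(o["time"],o["position"],o["ft_force"],o["grip_width"])
im=eyes.camera("wrist")[:,:,::-1];cv2.imwrite("pics/w3.png",im)
s=eyes.camera("scene")[:,:,::-1]
z=lambda a:cv2.resize(a,(390,390),interpolation=cv2.INTER_CUBIC)
cv2.imwrite("pics/w3z.png",np.hstack([z(im[110:240,190:320]),z(s[140:220,245:325])]))
E
```

```text
5.5833 [0.48222697 0.07826743 0.23070147] [ 1.08434138 -0.07226265 -0.29299756] 0.050264217587425886
```

View pics/w3z.png

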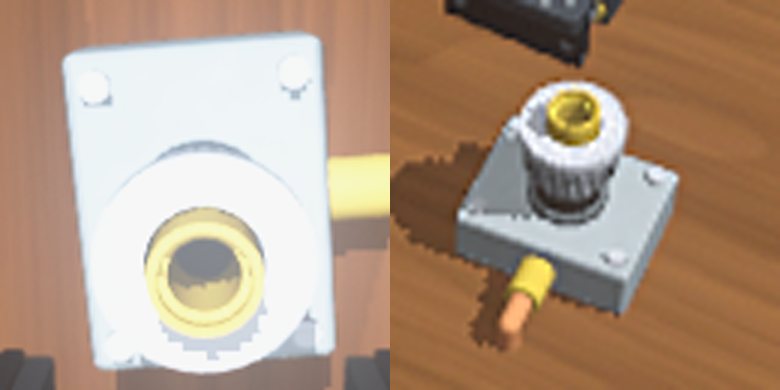

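The head now stands well clear of the flange and the sleeve stays down, so it is latched. Next is the gauge.

Emit:
play_rows([
  [1,0.367,0,0.092,0,0,0],
  [1,0.367,0,0.092,0,0,0],
  [1,0.367,0,0.092,0,0,0],
  [1,0.367,0,0.092,0,0,0],
  [1,0.367,0,0.092,0,0,0],
  [1,0.367,0,0.092,0,0,0],
  [1,0,-0.15,0,0,0,0],
  [1,0,0,0,0,0,0],
  [1,0,0,0,0,0,0],
])

```text
time: 6.43
position: [0.5368, -0.1421, 0.2448]
tool_rot: [-0.499, 0.502, -0.5, 0.499]
ft_force: [0.3, -0.3, 0.9]
grip_width: 0.087
```

```bash
python3 - <<'E'
from h import *
o=robot.get_obs();print(o["time"],o["position"],o["ft_force"],o["grip_width"])
p=eyes.camera_params("wrist")
im=eyes.camera("wrist")[:,:,::-1];cv2.imwrite("pics/w4.png",im);np.save("w4p.npy",p,allow_pickle=True)
cv2.imwrite("pics/w4z.png",cv2.resize(im[100:260,160:360],None,fx=3.5,fy=3.5,interpolation=cv2.INTER_CUBIC))
E
```

```text
6.4333 [ 0.5368369  -0.14210425  0.24483646] [ 0.29158928 -0.3425363   0.94722593] 0.08704722275497483
```

View pics/w4z.png

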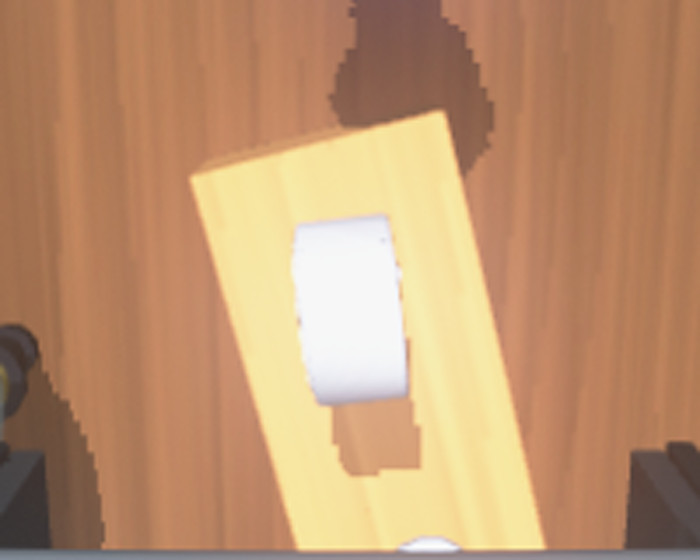

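View pics/w4.png

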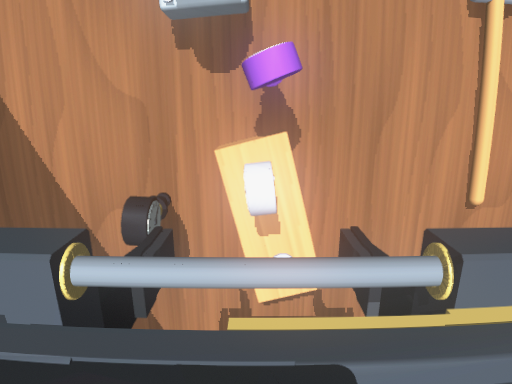

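```bash
python3 - <<'E'
from h import *
p=np.load("w4p.npy",allow_pickle=True).item();im=cv2.imread("pics/w4.png")
hsv=cv2.cvtColor(im,cv2.COLOR_BGR2HSV)
w=cv2.inRange(hsv,(0,0,140),(180,45,255));w[:150]=0;w[225:]=0;w[:,:235]=0;w[:,:][:,285:]=0
c=max(cv2.findContours(w,cv2.RETR_EXTERNAL,cv2.CHAIN_APPROX_NONE)[0],key=cv2.contourArea)
print(cv2.minAreaRect(c),cv2.contourArea(c))
o=lambda q:(160+q[0]/3.5,100+q[1]/3.5)
P=[onz(p,o(q),.087)[:2] for q in [(296,222),(388,215),(407,396),(325,405)]]
print(np.round(P,4),np.mean(P,0))
for a,b in [(0,1),(3,2),(3,0),(2,1)]:
    d=P[b]-P[a];print(np.linalg.norm(d),np.degrees(np.arctan2(d[1],d[0])))
c0=-cv2.Rodrigues(p["rvec"])[0].T@p["tvec"];print(c0)
E
```

```text
((259.5643615722656, 188.1435546875), (52.73697280883789, 30.94565773010254), 84.2894058227539) 1455.5
[[ 0.5269 -0.1207]
 [ 0.5502 -0.119 ]
 [ 0.5556 -0.1672]
 [ 0.534  -0.1696]] [ 0.54168215 -0.14414361]
0.023426819404542477 4.223121026298566
0.0218105590353005 6.406788813549301
0.049408707466934626 98.25098664379146
0.048490484926907725 96.39593150067944
[ 0.53764601 -0.07215193  0.38200258]
```

Emit:
play_rows([
  [1,0,0,0,0,-0.034,0],
  [1,0.021,0,0.047,0,0,0],
  [1,0,0.25,0,0,0,0],
  [1,0,0.25,0,0,0,0],
  [1,0,0.25,0,0,0,0],
  [1,0,0,0,0,0,0],
  [1,0,0,0,0,0,0],
])

```text
time: 7.07
position: [0.5413, -0.1423, 0.1696]
tool_rot: [0.526, -0.475, 0.472, -0.525]
ft_force: [0.2, -0.6, -0.5]
grip_width: 0.0869
```

```bash
python3 - <<'E'
from h import *
o=robot.get_obs();print(o["time"],o["position"],o["ft_force"],o["grip_width"]);M=R.from_quat(o["tool_rot"]).as_matrix();print(M.round(3))
p=eyes.camera_params("wrist")
im=eyes.camera("wrist")[:,:,::-1];cv2.imwrite("pics/w5.png",im);np.save("w5p.npy",p,allow_pickle=True)
cv2.imwrite("pics/w5z.png",cv2.resize(im[120:320,160:360],None,fx=3,fy=3,interpolation=cv2.INTER_CUBIC))
print(proj(p,[o["position"]+M@np.array([0,.006+.072,0])]))
E
```

```text
7.0667 [ 0.54130316 -0.14228348  0.16964292] [ 0.1604519  -0.57455106 -0.51602836] 0.08693073128009031
[[ 0.104 -0.004  0.995]
 [-0.995  0.002  0.104]
 [-0.002 -1.    -0.004]]
[[255.50573592 213.90061595]]
```

View pics/w5z.png

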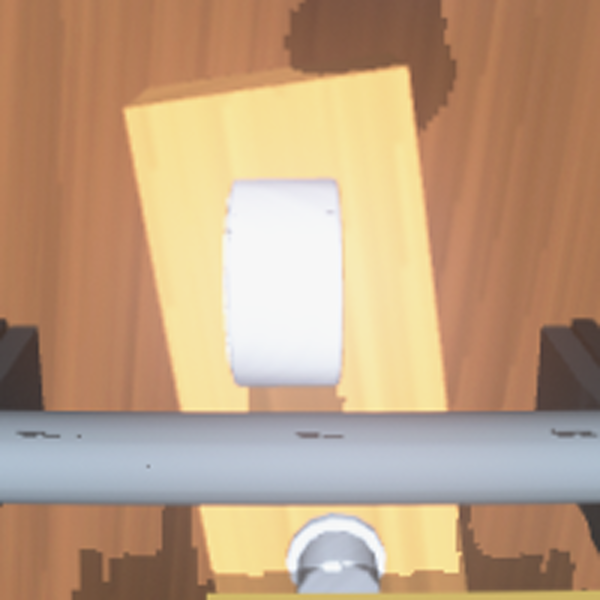

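Emit:
play_rows([
  [1,0.0,0.25,0,0,0,0],
  [1,0,0.25,0,0,0,0],
  [1,0,0.2,0,0,0,0],
  [1,0,0.06,0,0,0,0],
  [1,0,0,0,0,0,0],
  [1,0,0,0,0,0,0],
])

```text
time: 7.62
position: [0.5433, -0.144, 0.0964]
tool_rot: [-0.525, 0.473, -0.474, 0.526]
ft_force: [-0.8, -0.6, 0.2]
grip_width: 0.0871
```

Emit:
play_rows([
  [0.15,0,0,0,0,0,0],
  [0.15,0,0,0,0,0,0],
  [0.15,0,0,0,0,0,0],
  [0.15,0,0,0,0,0,0],
  [0.15,0,0,0,0,0,0],
  [0.15,0,0,0,0,0,0],
], grip_force=40)

```text
time: 8.12
position: [0.5424, -0.1438, 0.0953]
tool_rot: [-0.525, 0.473, -0.473, 0.525]
ft_force: [0.3, 1.4, -1.0]
grip_width: 0.055
```

Emit:
play_rows([
  [0.15,0,0,0,0,0,0],
  [0.15,0,0,0,0,0,0],
  [0.15,0,0,0,0,0,0],
  [0.15,0,0,0,0,0,0],
  [0.15,0,0,0,0,0,0],
  [0.15,0,0,0,0,0,0],
  [0.15,0,0,0,0,0,0],
  [0.15,0,0,0,0,0,0],
], grip_force=50)

```text
time: 8.78
position: [0.5418, -0.1436, 0.0949]
tool_rot: [0.525, -0.474, 0.473, -0.525]
ft_force: [-2.0, 0.1, 0.4]
grip_width: 0.0238
```

Emit:
play_rows([
  [0.15,0,-0.05,0,0,0,0],
  [0.15,0,-0.1,0,0,0,0],
  [0.15,0,-0.2,0,0,0,0],
  [0.15,0,-0.3,0,0,0,0],
  [0.15,0,-0.3,0,0,0,0],
  [0.15,0,-0.3,0,0,0,0],
  [0.15,0,-0.25,0,0,0,0],
  [0.15,0,0,0,0,0,0],
  [0.15,0,0,0,0,0,0],
], grip_force=50)

```text
time: 9.53
position: [0.5433, -0.1441, 0.2474]
tool_rot: [-0.525, 0.472, -0.475, 0.526]
ft_force: [-0.8, 0.1, -2.1]
grip_width: 0.0236
```

```bash
python3 - <<'E'
from h import *
o=robot.get_obs();print(o["time"],o["position"],o["ft_force"],o["grip_width"]);M=R.from_quat(o["tool_rot"]).as_matrix();print(M.round(4))
im=eyes.camera("wrist")[:,:,::-1];s=eyes.camera("scene")[:,:,::-1];cv2.imwrite("pics/s6.png",s);cv2.imwrite("pics/w6.png",im)
cv2.imwrite("pics/w6z.png",np.hstack([cv2.resize(im,(400,300)),cv2.resize(s[60:210,120:320],(400,300),interpolation=cv2.INTER_CUBIC)]))
d=M.T@(np.array([.4838,.0783,0])-o["position"]);print(d)
E
```

```text
9.5333 [ 0.54325364 -0.14406984  0.24738821] [-0.75284392  0.14081952 -2.11452147] 0.023595587658151885
[[ 0.104   0.0048  0.9946]
 [-0.9946 -0.0022  0.104 ]
 [ 0.0027 -1.      0.0045]]
[-0.22801254  0.24660962 -0.03712123]
```

View pics/w6z.png

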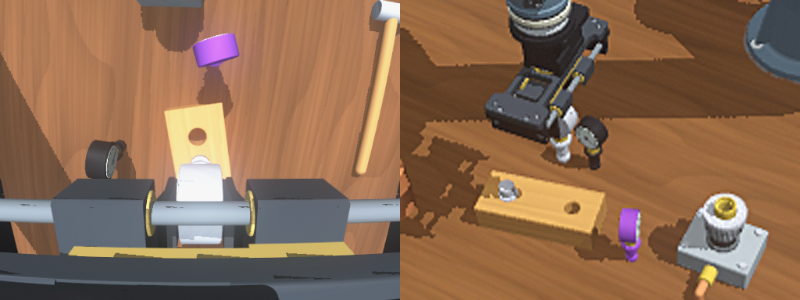

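Emit:
play_rows([
  [0.15,-0.38,0,-0.062,0,0,0],
  [0.15,-0.38,0,-0.062,0,0,0],
  [0.15,-0.38,0,-0.062,0,0,0],
  [0.15,-0.38,0,-0.062,0,0,0],
  [0.15,-0.38,0,-0.062,0,0,0],
  [0.15,-0.38,0,-0.062,0,0,0],
  [0.15,0,0,0,0,0,0],
  [0.15,0,0,0,0,0,0],
  [0.15,0,0.2,0,0,0,0],
  [0.15,0,0,0,0,0,0],
  [0.15,0,0,0,0,0,0],
], grip_force=55)

```text
time: 10.55
position: [0.4809, 0.0781, 0.2237]
tool_rot: [0.526, -0.475, 0.473, -0.524]
ft_force: [-0.3, -0.7, -1.8]
grip_width: 0.0237
```

```bash
python3 - <<'E'
from h import *
o=robot.get_obs();print(o["time"],o["position"],o["ft_force"],o["grip_width"]);M=R.from_quat(o["tool_rot"]).as_matrix();print(M.round(4))
im=eyes.camera("wrist")[:,:,::-1];s=eyes.camera("scene")[:,:,::-1];cv2.imwrite("pics/s7.png",s);cv2.imwrite("pics/w7.png",im)
cv2.imwrite("pics/w7z.png",np.hstack([cv2.resize(im[60:360,110:410],(390,390)),cv2.resize(s[100:210,230:340],(390,390),interpolation=cv2.INTER_CUBIC)]))
d=M.T@(np.array([.4836,.078,0])-o["position"]);print(d)
ps=eyes.camera_params("scene");c=o["position"]+M@[0,.088,0];print("nose",c,proj(ps,[c,(.4836,.078,.124)]))
E
```

```text
10.55 [0.48089124 0.07812224 0.22370705] [-0.31668923 -0.71815014 -1.79081006] 0.023732743119513455
[[ 1.023e-01 -4.200e-03  9.947e-01]
 [-9.948e-01 -0.000e+00  1.023e-01]
 [-4.000e-04 -1.000e+00 -4.200e-03]]
[0.00048881 0.22369368 0.00361857]
nose [0.48052114 0.07811976 0.13570783] [[283.2965012  159.54929032]
 [282.52891196 162.96229754]]
```

View pics/w7z.png

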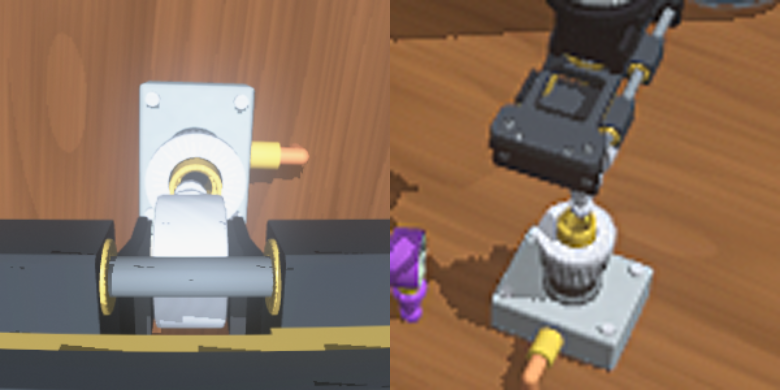

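Emit:
play_rows([
  [0.15,0.004,0,0.03,0,0,0],
  [0.15,0,0.04,0,0,0,0],
  [0.15,0,0.03,0,0,0,0],
  [0.15,0,0,0,0,0,0],
  [0.15,0,0,0,0,0,0],
])

```text
time: 11.07
position: [0.4844, 0.079, 0.2179]
tool_rot: [0.525, -0.474, 0.473, -0.525]
ft_force: [-0.4, -0.5, -1.8]
grip_width: 0.0237
```

```bash
python3 - <<'E'
from h import *
o=robot.get_obs();print(o["time"],o["position"],o["ft_force"],o["grip_width"]);M=R.from_quat(o["tool_rot"]).as_matrix()
im=eyes.camera("wrist")[:,:,::-1];s=eyes.camera("scene")[:,:,::-1];cv2.imwrite("pics/s8.png",s);cv2.imwrite("pics/w8.png",im)
cv2.imwrite("pics/w8z.png",np.hstack([cv2.resize(im[140:290,170:320],(390,390),interpolation=cv2.INTER_CUBIC),cv2.resize(s[130:190,255:315],(390,390),interpolation=cv2.INTER_CUBIC)]))
print("nose",o["position"]+M@[0,.088,0])
E
```

```text
11.0667 [0.48440091 0.07903951 0.21786465] [-0.40396093 -0.47119262 -1.76054429] 0.023657422182129562
nose [0.48434312 0.07904468 0.12986467]
```

View pics/w8z.png

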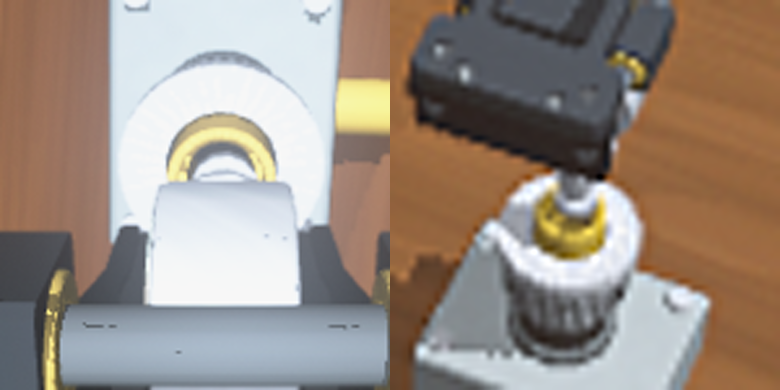

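Emit:
play_rows([
  [0.15,0,0.04,0,0,0,0],
  [0.15,0,0.04,0,0,0,0],
  [0.15,0,0.04,0,0,0,0],
  [0.15,0,0,0,0,0,0],
])

```text
time: 11.5
position: [0.4842, 0.0788, 0.2052]
tool_rot: [0.526, -0.473, 0.473, -0.525]
ft_force: [-1.3, -1.8, -1.9]
grip_width: 0.0236
```

Emit:
play_rows([
  [0.15,0,0.03,0,0,0,0],
  [0.15,0,0.03,0,0,0,0],
  [0.15,0,0,0,0,0,0],
])

```text
time: 11.75
position: [0.4842, 0.0785, 0.1995]
tool_rot: [0.526, -0.473, 0.473, -0.525]
ft_force: [-0.5, -4.2, -1.6]
grip_width: 0.0238
```

Emit:
play_rows([
  [0.15,0.01,0,0,0,0,0],
  [0.15,0,0.03,0,0,0,0],
  [0.15,0,0.03,0,0,0,0],
  [0.15,0,0,0,0,0,0],
])

```text
time: 12.08
position: [0.4843, 0.0781, 0.1934]
tool_rot: [0.525, -0.474, 0.473, -0.525]
ft_force: [-1.5, -1.4, -3.5]
grip_width: 0.0239
```

Emit:
play_rows([
  [0.15,0.004,0.03,-0.004,0,0,0],
  [0.15,0,0.03,0,0,0,0],
  [0.15,0,0,0,0,0,0],
])

```text
time: 12.33
position: [0.4843, 0.0779, 0.1875]
tool_rot: [-0.525, 0.474, -0.473, 0.525]
ft_force: [-0.5, -1.7, -2.1]
grip_width: 0.0236
```

Emit:
play_rows([
  [0.15,0,0.03,0,0,0,0],
  [0.15,0,0.03,0,0,0,0],
  [0.15,0,0,0,0,0,0],
])

```text
time: 12.58
position: [0.4843, 0.0778, 0.1815]
tool_rot: [-0.525, 0.474, -0.473, 0.525]
ft_force: [-0.5, -1.0, -1.5]
grip_width: 0.0235
```

Emit:
play_rows([
  [0.15,0,0.03,0,0,0,0],
  [0.15,0,0.03,0,0,0,0],
  [0.15,0,0,0,0,0,0],
])

```text
time: 12.83
position: [0.4845, 0.0777, 0.176]
tool_rot: [-0.525, 0.473, -0.473, 0.525]
ft_force: [-1.3, -0.6, 4.6]
grip_width: 0.0235
```

Emit:
play_rows([
  [0.15,0,0.02,0,0,0,0],
  [0.15,0,0.02,0,0,0,0],
  [0.15,0,0,0,0,0,0],
])

```text
time: 13.08
position: [0.4844, 0.0777, 0.1722]
tool_rot: [-0.525, 0.473, -0.473, 0.525]
ft_force: [-1.9, -0.5, 3.5]
grip_width: 0.0235
```

Emit:
play_rows([
  [0.15,0,0.02,0,0,0,0],
  [0.15,0,0.01,0,0,0,0],
  [0.15,0,0,0,0,0,0],
])

```text
time: 13.33
position: [0.4845, 0.0777, 0.1697]
tool_rot: [-0.525, 0.473, -0.473, 0.525]
ft_force: [-3.6, -0.7, 8.6]
grip_width: 0.0233
```

Emit:
play_rows([
  [0.15,0,0.01,0,0,0,0],
  [0.15,0,0.01,0,0,0,0],
  [0.15,0,0,0,0,0,0],
])

```text
time: 13.58
position: [0.4844, 0.0777, 0.1681]
tool_rot: [-0.525, 0.473, -0.473, 0.525]
ft_force: [-3.5, -0.3, 11.5]
grip_width: 0.0241
```

Emit:
play_rows([
  [0.15,0,0.01,0,0,0,0],
  [0.15,0,0.01,0,0,0,0],
  [0.15,0,0,0,0,0,0],
])

```text
time: 13.83
position: [0.4844, 0.0777, 0.1665]
tool_rot: [-0.525, 0.473, -0.473, 0.525]
ft_force: [-4.1, -0.4, 15.1]
grip_width: 0.0241
```

```bash
python3 - <<'E'
from h import *
o=robot.get_obs();print(o["time"],o["position"],o["ft_force"],o["grip_width"])
im=eyes.camera("wrist")[:,:,::-1];s=eyes.camera("scene")[:,:,::-1]
cv2.imwrite("pics/w9z.png",np.hstack([cv2.resize(im[140:290,170:320],(390,390),interpolation=cv2.INTER_CUBIC),cv2.resize(s[130:190,255:315],(390,390),interpolation=cv2.INTER_CUBIC)]))
E
```

```text
13.8333 [0.48441754 0.07769737 0.16649765] [-4.08191841 -0.35144802 15.12663322] 0.024060236209893587
```

View pics/w9z.png

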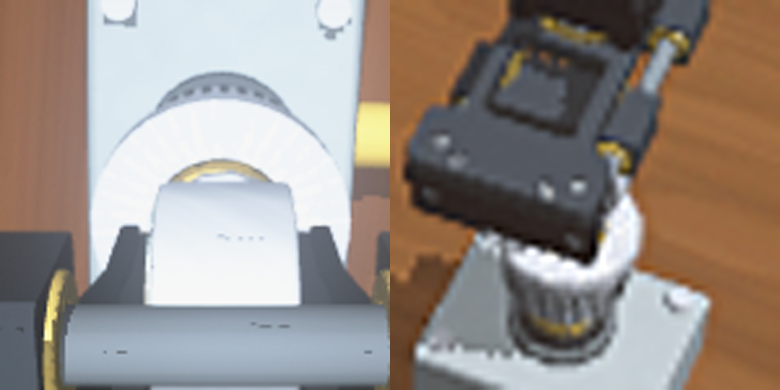

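Emit:
play_rows([
  [0.15,0,-0.03,0,0,0,0],
  [0.15,0,-0.04,0,0,0,0],
  [0.15,0,0,0,0,0,0],
])

```text
time: 14.18
position: [0.4844, 0.0777, 0.1729]
tool_rot: [-0.525, 0.473, -0.474, 0.526]
ft_force: [-3.5, -0.4, 2.8]
grip_width: 0.0233
```

Emit:
play_rows([
  [0.15,0,-0.01,0,0,0,0],
  [0.15,0,-0.01,0,0,0,0],
  [0.15,0,0,0,0,0,0],
])

```text
time: 14.43
position: [0.4844, 0.0777, 0.174]
tool_rot: [-0.525, 0.473, -0.473, 0.525]
ft_force: [-1.2, -0.7, 3.2]
grip_width: 0.024
```

Emit:
play_rows([
  [0.15,0,-0.01,0,0,0,0],
  [0.15,0,-0.005,0,0,0,0],
  [0.15,0,0,0,0,0,0],
])

```text
time: 14.68
position: [0.4844, 0.0777, 0.1755]
tool_rot: [-0.525, 0.473, -0.473, 0.525]
ft_force: [-1.1, 0.4, 3.1]
grip_width: 0.0234
```

Emit:
play_rows([
  [0.15,0,-0.01,0,0,0,0],
  [0.15,0,-0.005,0,0,0,0],
  [0.15,0,0,0,0,0,0],
])

```text
time: 14.93
position: [0.4844, 0.0777, 0.1763]
tool_rot: [0.525, -0.473, 0.473, -0.525]
ft_force: [0.2, -0.2, -7.1]
grip_width: 0.0237
```

The upward tug is resisted, so the plug is locked. I'll ease the pull, release and retreat.

Emit:
play_rows([
  [0.15,0,0.006,0,0,0,0],
  [0.8,0,0,0,0,0,0],
  [0.8,0,0,0,0,0,0],
  [0.8,0,0,0,0,0,0],
  [0.8,0,0,0,0,0,0],
  [0.8,0,0,0,0,0,0],
  [0.8,0,0,0,0,0,0],
  [0.8,0,0,0,0,0,0],
  [0.8,0,0,0,0,0,0],
])

```text
time: 15.68
position: [0.4844, 0.0776, 0.1765]
tool_rot: [-0.525, 0.473, -0.473, 0.525]
ft_force: [0.3, -0.3, 0.1]
grip_width: 0.0662
```

Emit:
play_rows([
  [0.8,0,-0.1,0,0,0,0],
  [0.8,0,-0.3,0,0,0,0],
  [0.8,0,-0.3,0,0,0,0],
  [0.8,0,-0.3,0,0,0,0],
  [0.8,-0.3,0,0,0,0,0],
  [0.8,-0.4,0,0,0,0,0],
  [0.8,-0.4,0,0,0,0,0],
  [0.8,-0.4,0,0,0,0,0],
  [0.8,-0.4,0,0,0,0,0],
  [0.8,0,0,0,0,0,0],
  [0.8,0,0,0,0,0,0],
])

```text
time: 16.6
position: [0.4639, 0.2685, 0.2763]
tool_rot: [0.527, -0.472, 0.472, -0.526]
ft_force: [-1.5, -1.2, -0.5]
grip_width: 0.0695
```

```bash
python3 - <<'E'
from h import *
o=robot.get_obs();print(o["time"],o["position"],o["ft_force"],o["grip_width"])
t=eyes.camera("top")[:,:,::-1];s=eyes.camera("scene")[:,:,::-1];cv2.imwrite("pics/s10.png",s);cv2.imwrite("pics/t10.png",t)
cv2.imwrite("pics/f10.png",np.hstack([cv2.resize(s[110:220,145:315],(460,298),interpolation=cv2.INTER_CUBIC),cv2.resize(s[130:210,245:325],(298,298),interpolation=cv2.INTER_CUBIC)]))
E
```

```text
16.6 [0.46386139 0.26847941 0.27627157] [-1.52690104 -1.23406887 -0.54636645] 0.06949685718342348
```

View pics/f10.png

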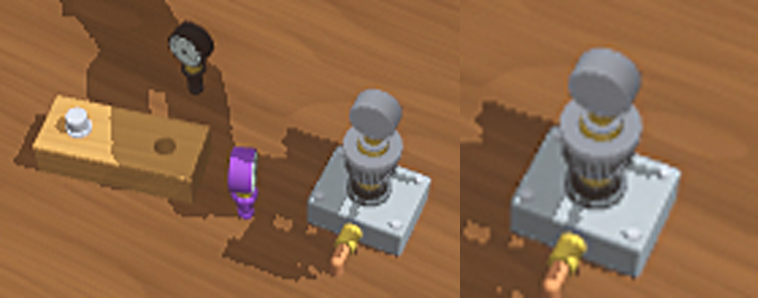

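View pics/t10.png

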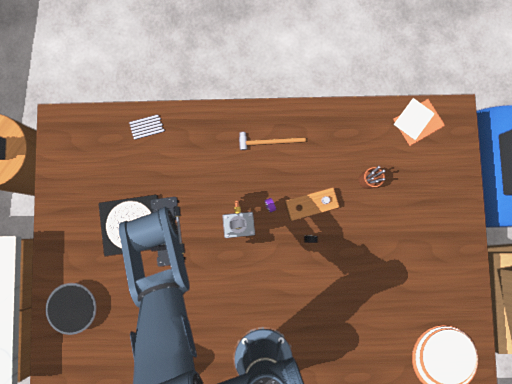

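```bash
python3 -c "
from rig import ticket
print(ticket.hand_in())"
```

```text
the job is handed in; nothing more can be done
None
```

The gauge is standing upright and locked in the outlet, and the job was handed in at about 16.7 s of the 61 s allowed.

- **Sleeve:** I pushed it down with the fingertips at about 18 to 19 N and let go. Pictures from the wrist and scene cameras showed it staying back.
- **Gauge:** I took the silver gauge from the rack by its flat faces and lowered it straight into the mouth. The funnel pushed it sideways with about 4 N on the way in, so I shifted it about 1.4 mm. I then pressed it home with about 17 N.
- **Lock:** The gauge rose about 2 mm in the outlet, pushed up by its valve. It then held against a net pull of about 5 N, so I released it and moved clear.

The last pictures showed the gauge upright with the sleeve forward. The rack, blanking plug, both look-alikes, hammer and pot appeared unmoved. The arm partly hid the dish in the last top view, but nothing came near it.

The tip of the plug and the shoulder were not measured in a picture. The fully-home height comes from arm position and force, which put the shoulder at the rim under load and about 2 mm above it when pulled. No check failed.

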